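# Reference an optical probe and hold it in the guide over a fossil

## Robot

A 6-joint arm with a two-finger parallel gripper is mounted at the origin on the work surface. World frame = base frame: x ahead of the robot, y to its left, z up, the work surface at z = 0. Lengths are in m, angles in rad, forces in N, time in s.
With the tool pointing down it reaches from about 0.425 to 0.95 m from the base axis. Payload 3.5 kg.
Tool frame: the origin (TCP) lies midway between the tips of the shut fingers; the grasp point (between the pads) lies ctrl.hold_point_z behind it (ctrl.hold_point_z is the distance from the TCP to the grasp point, in m); z points along the fingers, x is the direction in which the jaws open and shut, and the axes are right-handed (so a half turn about z gives the same grasp; the last joint's range is limited). The gripper opens to 85 mm and grips with 20 to 120 N. Pads are 22 mm wide; open, the fingers measure 114 mm over their backs; the gripper's body (76 mm by 85 mm) begins 54 mm behind the grasp point. The pads swing forward as they close: fully open they stand 13 mm farther back than shut.
Start: joints at [1.164, 0.286, 1.577, -0, 1.279, -0.15], TCP at [0.171, 0.653, 0.231] pointing down, gripper open.
Joint ranges: [-2.77, 2.77], [-0.9, 2.22], [0.21, 2.48], [-1.53, 4.67], [0.24, 2.81], [-2.84, 2.84]. Speed limits (rad/s): [2.79, 2.79, 3.14, 3.14, 3.14, 3.14].

## Interface

Orientations are given as a unit quaternion [x, y, z, w].
In Python, from plant import ctrl gives the robot as it stands.
- The arm moves only by the tool step_arm, never from a script. Its arguments are lists of equal length, an entry for each row: "gripper": the gripper's target within -1 to 1 (shut at 1, half-way at 0, fully open at -1); "linear": the shift along the tool's x, y, z in m, a list of three; "delta_rot": the turn, a rotation vector about the tool's x, y, z in degrees, a list of three. A call has 1 to 20 rows; each row is the pose to reach, as a shift and turn from the pose commanded when the call began, along the tool's axes at that moment; what a row does not reach only later rows make up. A row lasts 1/8 s, in which the tool goes at most 62.5 mm and 10.7 degrees, less where a joint would pass 70% of its speed; a pose out of reach is approached as far as the arm can. A call with a gripper value outside its range is refused whole. The fingers move at their own pace and stop on an object; "grip_force" is the grip in N (left out, the last holds). Time passes only in rows, so rows that repeat a pose let the fingers close. It gives the time, the measured TCP pose, the force and the opening at its end, in the units of the state.
- ctrl.get_state(): the state, without advancing time (a new reading comes with each control period).
- ctrl.read_camera(name): name is "side" or "top" or "wrist"; returns a dict with "frame" (400x640x3 uint8, red, green, blue), "fx", "fy", "cx", "cy" (pixels), "view" (4x4, takes a point from world to camera coordinates). Camera axes: x right, y down, z forward; pixel columns grow to the right and rows downward; lengths in m; the calibration is good to about 2 mm. A picture is of the moment at which its call begins. There is no depth.
- ctrl.sign_off(): hands the job in, once; it reports no verdict.
The state is a dict: "time": time; "qpos": joint angles; "dq": joint speeds; "joint_efforts": joint torques, N m; "eef_pos": TCP position; "tcp_rot": TCP orientation; "contact_force": force on the tool from outside, world axes, zero at the start; "wrist_torque": the same for the moment, N m; "opening": opening from 0.0 (shut) to 1.0 (fully open).
Only numpy, scipy, OpenCV 4.12 (cv2) and the standard library are available. Lean on these libraries where they do the work, as an engineer would, in place of code of your own. Each camera call takes 0.05 s, during which the arm holds its last target. There are 200 camera calls.

## Task

Take the cordless colour probe out of its parking stand and gently touch its tip for about half a second on the middle of the white reference pad, then likewise on the black one. Then lower its rod from above into the bore of the brass guide bush over the fossil slab until the middle of the yellow band is level with the bush's top face, never touching the bush, its stand or the slab, and leave the vial, the small fossil and the brush alone. Finish while still gripping the probe there: upright, motionless, centred in the bore with clear space all round.

Things in the scene. Friction and masses are not known exactly. Their poses are not given: they have to be found in the camera images.
- probe: Loose upright pen-like probe, about 90 g, hanging tip down in the parking stand. Origin at the centre of the tip's end face, z up along the probe. Steel rod, diameter 10 mm, from z = 0 to 100 mm, painted yellow band (no step) at z = 45 to 53 mm; round blue handle, diameter 26 mm, z = 100 to 170 mm, flat top: grip it there, at any yaw
- tip (a point): centre of the probe's tip end face (the probe's origin); z axis along the probe, towards the handle
- band (a point): point on the probe's axis at the middle of the yellow band, 49 mm above the tip
- stand: Grey fixed parking stand, left or right; origin at the centre of its underside. Base 90 x 100 mm; top plate 70 x 70 x 10 mm, upper face 110 mm above the table, with a 16 mm through hole at the centre. The probe's handle shoulder rests on the plate and its tip hangs 10 mm above the table: lift straight up over 100 mm to free it
- guide: Fixed guide stand, across from the parking stand; origin at the centre of its underside. Base 110 x 170 mm; grey slab 85 x 90 mm with rust-brown spiral fossil, slab top 35 mm (spiral 38 mm) above the table; steel posts at y = +-70 mm, grey arms, square brass bush 56 x 56 x 20 mm with upright 24 mm through bore over the slab's centre. Highest point 106 mm (black knobs on the posts)
- bore (a point): centre of the bore's mouth, in the plane of the bush's top face, 105 mm above the table; z up along the bore. The bush's lower face is 20 mm below it, the slab 70 mm below it. With the band's middle level with it, the tip is 49 mm below it
- white_pad: White round reference pad, 40 mm in diameter, 6 mm thick, on a square green base 54 x 54 x 12 mm that is fixed to the table; origin at the centre of the pad's underside. The pad is on a spring: it sinks up to 6 mm under about 5 N (0.7 N per mm), then meets a hard stop. White and black may be swapped
- white_top (a point): centre of the white pad's upper face, 26 mm above the table at rest
- black_pad: Black round reference pad, otherwise the same as the white one
- black_top (a point): centre of the black pad's upper face, 26 mm above the table at rest
- vial: Bystander: small loose jar with a white cap, 36 mm in diameter, 60 mm tall; origin at the centre of its underside
- ammonite: Bystander: small loose round rust-brown fossil, 48 mm in diameter, 16 mm high (18 mm over its spiral ridge); origin at the centre of its underside
- brush: Bystander: loose brush 160 mm long lying on the table along its own x axis
Not all that is in view belongs to the job. There is more than one size of the probe; the one meant has the size given above. Leave any purple look-alike of the part that bears black_pad alone.

How it is judged:
By the outcome, as a careful person would: the job done as asked, in the order asked, and still so for the second after the job is handed in, while the arm keeps its last pose, push and grip.
It also fails if it takes over 61 s, if anything falls off the work surface, if the arm or the gripper's body presses on something with over 40 N, if the wrist force passes 120 N, or if a joint passes its speed limit or range.

## Working session

There is one attempt and no reset: what is moved stays moved. The work goes in short steps, Python scripts to look and compute and a tool call to move; the robot and the scene stay as the last step left them, time stands still between calls to the robot, and variables do not carry over. Pictures are saved under pics/ and viewed, on a budget of 10 in all, crops included, one or two more only if the job needs it, and the job is handed in when it is done.

Besides the shell and the picture viewer there is one more tool, called after "Request:" as name(argument=value, ...) on one line, values as JSON. step_arm: Moves the arm, as the interface text tells. Its arguments: {"type":"object","properties":{"gripper":{"type":"array"},"linear":{"type":"array"},"delta_rot":{"type":"array"},"grip_force":{"type":"number"}},"required":["gripper","linear","delta_rot"]}

```bash
mkdir -p pics; cat > h.py <<'E'
import numpy as np, cv2
from plant import ctrl
def cam(n,save=None):
    c=ctrl.read_camera(n)
    if save: cv2.imwrite('pics/'+save,c['frame'][:,:,::-1])
    return c
def onplane(c,u,v,z):
    V=np.array(c['view']);R=V[:3,:3];t=V[:3,3];o=-R.T@t
    d=R.T@np.array([(u-c['cx'])/c['fx'],(v-c['cy'])/c['fy'],1])
    return o+d*(z-o[2])/d[2]
def proj(c,p):
    V=np.array(c['view']);q=V[:3,:3]@np.array(p)+V[:3,3]
    return np.array([c['fx']*q[0]/q[2]+c['cx'],c['fy']*q[1]/q[2]+c['cy']])
E
python3 - <<'E'
from h import *
import pickle
s=ctrl.get_state();print(s,ctrl.hold_point_z)
C={n:cam(n,f'{n}0.png') for n in('top','side','wrist')}
pickle.dump(C,open('c0.pkl','wb'))
for n,c in C.items():
    V=np.array(c['view']);print(n,c['fx'],c['cx'],c['cy'],(-V[:3,:3].T@V[:3,3]).round(3),V[:3,:3].round(2).tolist())
E
```

```text
{'time': 0.0, 'qpos': array([ 1.16400090e+00,  2.87180583e-01,  1.57818306e+00, -2.80179170e-05,
        1.27856340e+00, -1.49984197e-01]), 'dq': array([ 0.00289887,  0.00105295,  0.00114865, -0.00094958,  0.00073036,
       -0.00035159]), 'joint_efforts': array([-1.18051314e-03, -4.05981553e+01, -2.92622888e+01, -1.76750614e-04,
        5.88117764e-03,  3.98229759e-06]), 'eef_pos': array([0.17115525, 0.65226649, 0.22993393]), 'tcp_rot': array([ 7.91829560e-01,  6.10741013e-01, -1.01385139e-03,  5.78471232e-04]), 'contact_force': array([-0.24368831, -0.21641229, -0.0804231 ]), 'wrist_torque': array([ 0.06666989,  0.03610217, -0.02298409]), 'opening': 0.9995373935517697} 0.0187
top 480.95094634323215 322.49829951237325 194.66556326401175 [0.402 0.016 1.04 ] [[0.02, -1.0, 0.01], [-0.99, -0.02, -0.14], [0.15, -0.01, -0.99]]
side 385.5932434536276 326.4902350703322 201.60873965729252 [0.297 0.442 0.619] [[-0.89, -0.46, -0.02], [-0.32, 0.65, -0.68], [0.33, -0.6, -0.73]]
wrist 310.4325429983058 315.753745875231 202.3915410823288 [0.109 0.67  0.372] [[0.25, 0.97, -0.0], [0.93, -0.25, 0.26], [0.25, -0.07, -0.97]]
```

View pics/top0.png

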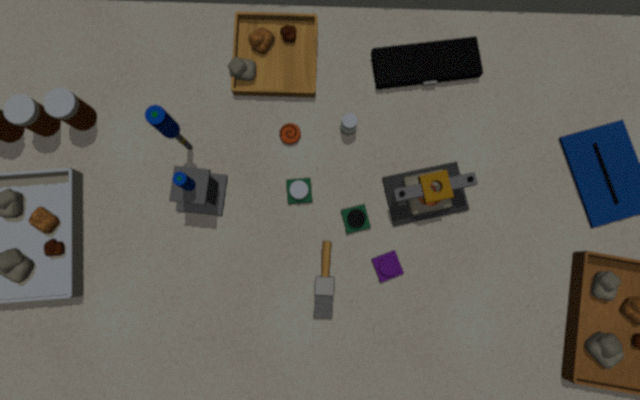

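View pics/side0.png

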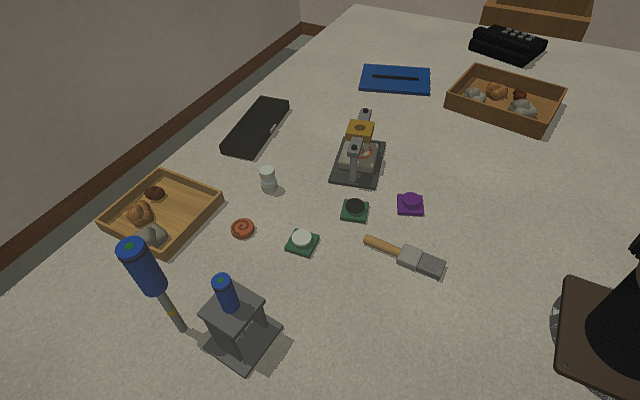

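The candidates for the probe are the blue handle in the stand (top 183,180; side 222,285) and the larger free-standing look-alike (top 160,118; side 135,250). The description picks the one in the stand. The pads are at top (299,190) white and (356,218) black. The purple one at (388,266) is a decoy.

```bash
python3 - <<'E'
from h import *
import pickle
C=pickle.load(open('c0.pkl','rb'))
def blobs(n,lo,hi,box,tag,zs,mn=12):
    c=C[n];h=cv2.cvtColor(c['frame'],cv2.COLOR_RGB2HSV)
    m=cv2.inRange(h,lo,hi);b=np.zeros_like(m);x0,y0,x1,y1=box;b[y0:y1,x0:x1]=m[y0:y1,x0:x1]
    k,l,st,ce=cv2.connectedComponentsWithStats(b)
    for i in range(1,k):
        if st[i,4]>=mn: print(n,tag,st[i].tolist(),ce[i].round(1),[onplane(c,*ce[i],z)[:2].round(4).tolist() for z in zs])
G=((45,110,30),(85,255,255))
blobs('top',*G,(130,90,220,230),'greendot',[.18,.25],3)
blobs('side',*G,(100,230,250,300),'greendot',[.18,.25],3)
blobs('top',(105,120,40),(130,255,255),(130,90,220,230),'blue',[.17])
for n,w,b in(('top',(280,170,320,210),(338,200,375,238)),('side',(280,222,325,260),(335,192,375,226))):
    blobs(n,(0,0,150),(180,60,255),w,'white',[.026]); 
    blobs(n,(0,0,0),(180,255,48),b,'black',[.026]);
    blobs(n,(40,60,20),(90,255,255),w,'wbase',[.012]);blobs(n,(40,60,20),(90,255,255),b,'bbase',[.012])
B=((15,120,60),(30,255,255))
blobs('top',*B,(410,160,470,210),'brass',[.105])
blobs('side',*B,(335,110,385,145),'brass',[.105])
a=C['top']['frame'];s=C['side']['frame']
o=np.hstack([cv2.resize(a[90:230,130:230],(400,560),interpolation=3),cv2.resize(s[230:380,110:290],(400,560)[:2],interpolation=3)])
cv2.imwrite('pics/crop1.png',o[:,:,::-1])
E
```

```text
top greendot [152, 112, 5, 5, 21] [154. 114.] [[0.6707, 0.322], [0.6489, 0.2972]]
top greendot [178, 177, 3, 3, 7] [178.7 178. ] [[0.5522, 0.2687], [0.5399, 0.2482]]
side greendot [125, 242, 9, 8, 48] [128.7 245.5] [[0.7056, 0.2811], [0.6403, 0.3067]]
side greendot [217, 278, 6, 5, 23] [220. 280.] [[0.5531, 0.2679], [0.5122, 0.2956]]
top blue [145, 105, 21, 20, 265] [155.2 114.9] [[0.6722, 0.3233]]
top blue [169, 120, 9, 8, 15] [171.9 123.4] [[0.6567, 0.2912]]
top blue [160, 126, 11, 11, 40] [165.3 130.7] [[0.6423, 0.3024]]
top blue [173, 172, 19, 19, 163] [180.9 179.9] [[0.5504, 0.2675]]
top black [347, 209, 19, 21, 310] [355.8 218.5] [[0.5015, -0.0653]]
top wbase [287, 178, 25, 26, 248] [299.1 192. ] [[0.5574, 0.0569]]
top bbase [342, 205, 28, 28, 358] [355.  218.7] [[0.5023, -0.0647]]
side white [280, 222, 19, 33, 194] [285.7 234.1] [[0.5923, 0.0657]]
side white [292, 224, 22, 21, 272] [301.7 235.4] [[0.5626, 0.0545]]
side white [315, 224, 10, 8, 25] [319.1 228. ] [[0.5411, 0.0231]]
side white [312, 231, 13, 18, 47] [319.9 238.1] [[0.528, 0.0446]]
side white [319, 246, 6, 5, 15] [321.9 248.3] [[0.5131, 0.0643]]
side white [313, 250, 10, 7, 26] [317.5 253.3] [[0.5151, 0.0782]]
side white [292, 254, 13, 6, 26] [298.  256.4] [[0.5441, 0.1007]]
side black [346, 199, 19, 15, 172] [354.8 205.3] [[0.5031, -0.0638]]
side wbase [284, 233, 35, 23, 214] [301.1 245.5] [[0.5576, 0.0677]]
side bbase [340, 199, 29, 24, 233] [353.6 212.8] [[0.5013, -0.0553]]
top brass [419, 170, 35, 34, 741] [436.  186.2] [[0.5615, -0.2168]]
side brass [345, 119, 29, 25, 490] [359.5 129.5] [[0.5604, -0.2081]]
```

View pics/crop1.png

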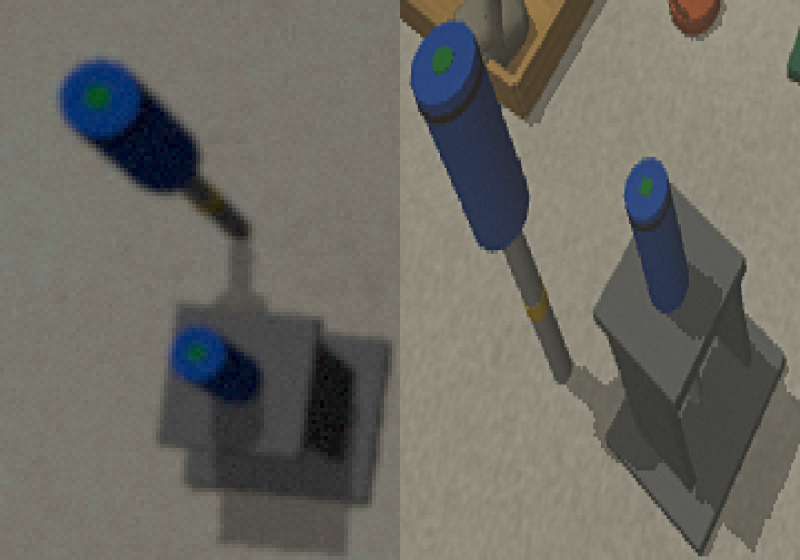

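The crop confirms it. The stand holds the slim handle, and its green dot triangulates consistently at z=0.18 to (0.5525, 0.268). The bigger free-standing one is about 0.1 m away towards +x. I'm moving above the probe with the jaws turned 30° so they open across the look-alike's direction.

Request:
step_arm(gripper=[-1, -1, -1, -1, -1, -1, -1, -1, -1, -1, -1, -1, -1], linear=[[-0.02, 0.04, -0.03], [-0.05, 0.08, -0.05], [-0.075, 0.12, -0.06], [-0.1, 0.16, -0.06], [-0.125, 0.21, -0.06], [-0.15, 0.26, -0.06], [-0.175, 0.3, -0.06], [-0.2, 0.345, -0.06], [-0.225, 0.385, -0.06], [-0.25, 0.425, -0.06], [-0.274, 0.466, -0.06], [-0.274, 0.466, -0.06], [-0.274, 0.466, -0.06]], delta_rot=[[0, 0, -5], [0, 0, -10], [0, 0, -15], [0, 0, -20], [0, 0, -25], [0, 0, -30], [0, 0, -30], [0, 0, -30], [0, 0, -30], [0, 0, -30], [0, 0, -30], [0, 0, -30], [0, 0, -30]], grip_force=40)

```text
time: 1.78
eef_pos: [0.5521, 0.2696, 0.2908]
tcp_rot: [0.607, 0.795, -0.0, -0.001]
contact_force: [-0.4, 0.1, -0.3]
opening: 1.002
```

```bash
cat >> h.py <<'E'
from scipy.spatial.transform import Rotation as Ro
def togo(p,tool=None):
    s=ctrl.get_state();R=Ro.from_quat(s['tcp_rot']).as_matrix()
    d=R.T@(np.array(p)-s['eef_pos']);return d.round(4)
def blob(c,lo,hi,box,z,mn=12):
    m=cv2.inRange(cv2.cvtColor(c['frame'],cv2.COLOR_RGB2HSV),lo,hi);b=np.zeros_like(m);x0,y0,x1,y1=box;b[y0:y1,x0:x1]=m[y0:y1,x0:x1]
    k,l,st,ce=cv2.connectedComponentsWithStats(b)
    for i in range(1,k):
        if st[i,4]>=mn: print(st[i].tolist(),ce[i].round(1),onplane(c,*ce[i],z)[:2].round(4))
E
python3 - <<'E'
from h import *
s=ctrl.get_state();print(s['time'],s['eef_pos'].round(4),Ro.from_quat(s['tcp_rot']).as_matrix().round(3).tolist())
c=cam('wrist','w1.png')
blob(c,(45,110,30),(85,255,255),(0,0,640,400),.18,8)
print('decoy z=.27');blob(c,(45,110,30),(85,255,255),(0,0,640,400),.27,8)
print(togo([.5525,.268,.131]))
E
```

```text
1.775 [0.5521 0.2696 0.2908] [[-0.263, 0.965, -0.001], [0.965, 0.263, 0.0], [0.0, -0.001, -1.0]]
[43, 40, 45, 19, 320] [70.5 45.2] [0.4857 0.0632]
[51, 75, 6, 6, 10] [53.  77.4] [0.5119 0.0518]
[141, 112, 41, 29, 379] [165. 122.] [0.5223 0.1388]
[141, 143, 23, 12, 76] [149.4 150.3] [0.5477 0.1298]
[310, 196, 9, 9, 61] [313.7 200.1] [0.5529 0.2687]
decoy z=.27
[43, 40, 45, 19, 320] [70.5 45.2] [0.4871 0.1307]
[51, 75, 6, 6, 10] [53.  77.4] [0.504  0.1234]
[141, 112, 41, 29, 379] [165. 122.] [0.5107 0.1794]
[141, 143, 23, 12, 76] [149.4 150.3] [0.5271 0.1737]
[310, 196, 9, 9, 61] [313.7 200.1] [0.5304 0.2631]
[-0.0022  0.0002  0.16  ]
```

View pics/w1.png

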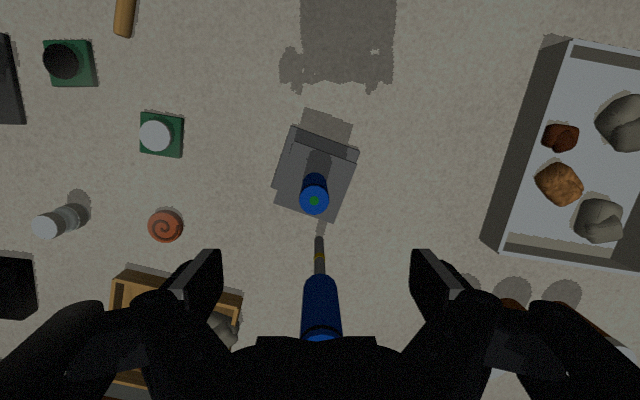

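Request:
step_arm(gripper=[-1, -1, -1, -1, -1, -1, -1, 1, 1, 1, 1, 1, 1, 1, 1], linear=[[-0.0015, 0, 0.025], [-0.0015, 0, 0.055], [-0.0015, 0, 0.09], [-0.0015, 0, 0.12], [-0.0015, 0, 0.145], [-0.0015, 0, 0.16], [-0.0015, 0, 0.16], [-0.0015, 0, 0.16], [-0.0015, 0, 0.16], [-0.0015, 0, 0.16], [-0.0015, 0, 0.16], [-0.0015, 0, 0.16], [-0.0015, 0, 0.16], [-0.0015, 0, 0.16], [-0.0015, 0, 0.16]], delta_rot=[[0, 0, 0], [0, 0, 0], [0, 0, 0], [0, 0, 0], [0, 0, 0], [0, 0, 0], [0, 0, 0], [0, 0, 0], [0, 0, 0], [0, 0, 0], [0, 0, 0], [0, 0, 0], [0, 0, 0], [0, 0, 0], [0, 0, 0]], grip_force=50)

```text
time: 3.7
eef_pos: [0.5535, 0.2681, 0.1323]
tcp_rot: [0.607, 0.795, 0.001, 0.0]
contact_force: [-0.8, -0.2, 5.3]
opening: 0.293
```

```bash
python3 - <<'E'
from h import *
s=ctrl.get_state();print(s['time'],s['eef_pos'].round(4),s['opening'],s['contact_force'],s['wrist_torque'])
c=cam('side','s2.png')
cv2.imwrite('pics/s2c.png',cv2.resize(c['frame'][200:400,100:340],(720,600),interpolation=3)[:,:,::-1])
E
```

```text
3.7 [0.5535 0.2681 0.1323] 0.2931450874474816 [-0.7559467  -0.21330761  5.25137009] [-0.05192166  0.04674974 -0.00599062]
```

View pics/s2c.png

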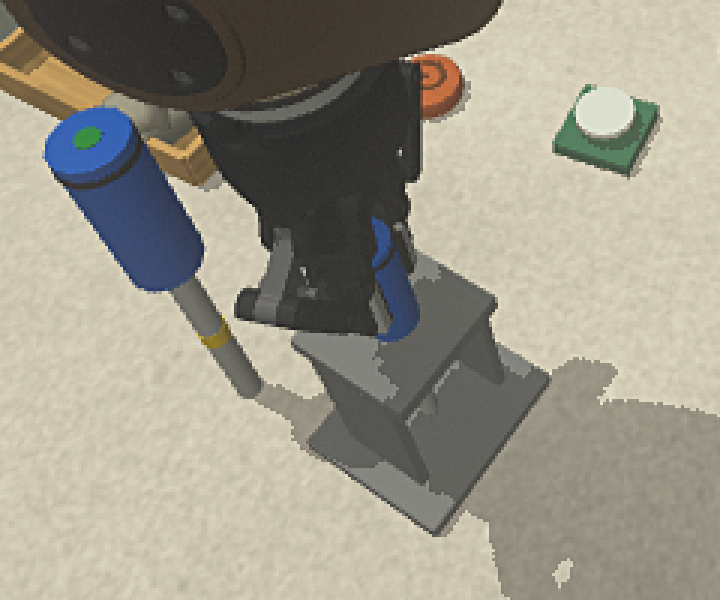

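Gripped: opening is 0.293, which is about 25 mm. Now I'll lift it straight out.

Request:
step_arm(gripper=[1, 1, 1, 1, 1, 1, 1, 1], linear=[[0, 0, -0.01], [0, 0, -0.03], [0, 0, -0.055], [0, 0, -0.08], [0, 0, -0.105], [0, 0, -0.13], [0, 0, -0.14], [0, 0, -0.14]], delta_rot=[[0, 0, 0], [0, 0, 0], [0, 0, 0], [0, 0, 0], [0, 0, 0], [0, 0, 0], [0, 0, 0], [0, 0, 0]])

```text
time: 4.75
eef_pos: [0.5531, 0.2682, 0.2723]
tcp_rot: [0.607, 0.795, 0.001, 0.0]
contact_force: [-0.1, 0.5, -1.7]
opening: 0.287
```

```bash
python3 - <<'E'
from h import *
s=ctrl.get_state();print(s['time'],s['eef_pos'].round(4),s['opening'],s['contact_force'])
c=C=pickle=None
import pickle
C=pickle.load(open('c0.pkl','rb'))
c=cam('top')
# white pad top & bore
t=c['frame']
for z,n,lo,hi,b in((.026,'white',(0,0,120),(180,70,255),(288,180,311,201)),(.026,'black',(0,0,0),(180,255,48),(342,205,371,232)),(.026,'black2',(0,0,0),(180,120,48),(342,205,371,232))):
    print(n);blob(C['top'],lo,hi,b,z)
print('togo',togo([.5585,.056,.27]))
o=np.hstack([cv2.resize(C['top']['frame'][150:230,280:380],(400,320),interpolation=3),cv2.resize(C['top']['frame'][150:230,380:480],(400,320),interpolation=3)])
o=np.vstack([o,cv2.resize(C['side']['frame'][100:170,280:480],(800,280),interpolation=3)])
cv2.imwrite('pics/c3.png',o[:,:,::-1])
E
```

```text
4.75 [0.5531 0.2682 0.2723] 0.2866955075527145 [-0.08242586  0.51885185 -1.73802547]
white
[291, 182, 16, 16, 204] [298.4 189.1] [0.5614 0.0581]
black
[347, 209, 19, 21, 310] [355.8 218.5] [ 0.5015 -0.0653]
black2
[347, 209, 19, 19, 204] [355.4 217.8] [ 0.503  -0.0645]
togo [-0.206  -0.0502  0.001 ]
```

View pics/c3.png

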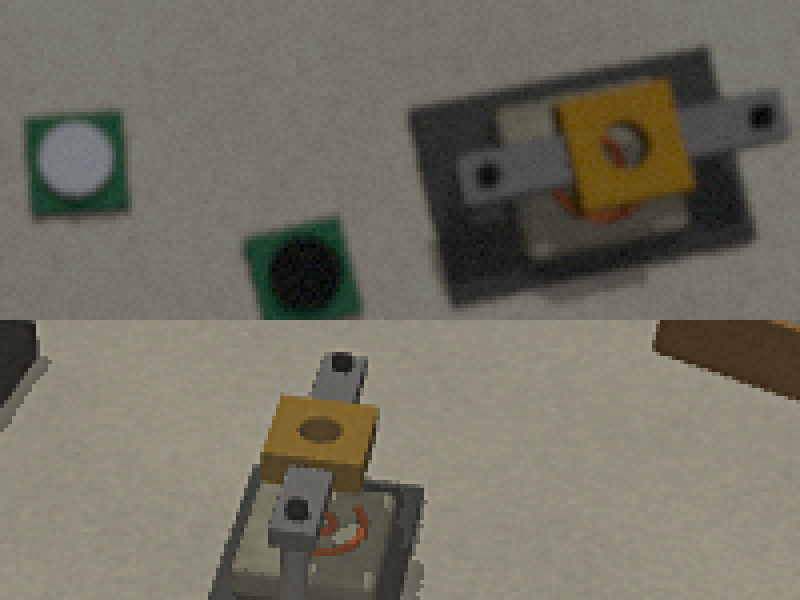

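The crop shows the bore centre at top (436.5,186.3) and side (360.3,127.5). The white and black pads are clean discs. Next I'll go over the white pad, with the tip still high.

Request:
step_arm(gripper=[1, 1, 1, 1, 1, 1, 1, 1, 1], linear=[[-0.02, -0.005, 0], [-0.055, -0.0125, 0], [-0.1, -0.023, 0], [-0.14, -0.032, 0], [-0.175, -0.04, 0.02], [-0.195, -0.045, 0.045], [-0.2065, -0.0475, 0.065], [-0.2065, -0.0475, 0.07], [-0.2065, -0.0475, 0.07]], delta_rot=[[0, 0, 0], [0, 0, 0], [0, 0, 0], [0, 0, 0], [0, 0, 0], [0, 0, 0], [0, 0, 0], [0, 0, 0], [0, 0, 0]])

```text
time: 5.92
eef_pos: [0.5614, 0.0568, 0.2011]
tcp_rot: [0.607, 0.795, -0.0, -0.0]
contact_force: [-0.1, 0.6, -0.8]
opening: 0.293
```

```bash
python3 - <<'E'
from h import *
import pickle
C=pickle.load(open('c0.pkl','rb'))
for z in(.1,.105,.11):print(z,onplane(C['top'],436.5,186.3,z)[:2],onplane(C['side'],360.3,127.5,z)[:2])
s=ctrl.get_state();p=s['eef_pos'];print(s['time'],p.round(4),s['opening'],s['contact_force'],s['wrist_torque'])
W=cam('wrist','w4.png');S=cam('side','s4.png');T=cam('top','t4.png')
pickle.dump((W,S,T,p),open('c4.pkl','wb'))
for n,c in zip('WST',(W,S,T)): print(n,proj(c,p-[0,0,.1223]).round(1),proj(c,p-[0,0,.0733]).round(1), 'white',proj(c,[.562,.0563,.026]).round(1))
o=np.hstack([cv2.resize(W['frame'][50:350,200:440],(400,500)),cv2.resize(S['frame'][130:280,240:360],(400,500),interpolation=3)])
cv2.imwrite('pics/c4.png',o[:,:,::-1])
E
```

```text
0.1 [ 0.56227219 -0.21892981] [ 0.56432131 -0.22214654]
0.105 [ 0.56141899 -0.21767851] [ 0.56174137 -0.21574875]
0.11 [ 0.5605658  -0.21642721] [ 0.55916143 -0.20935095]
5.925 [0.5614 0.0568 0.2011] 0.2933601712917279 [-0.06378217  0.64916281 -0.80278657] [-0.01497977 -0.01256934 -0.00920023]
W [315.  196.2] [314.9 212.3] white [314.5 184.6]
S [299.9 218.7] [298.  200.5] white [301.6 236.1]
T [298.1 185. ] [297.2 180.8] white [299.2 188.9]
```

View pics/c4.png

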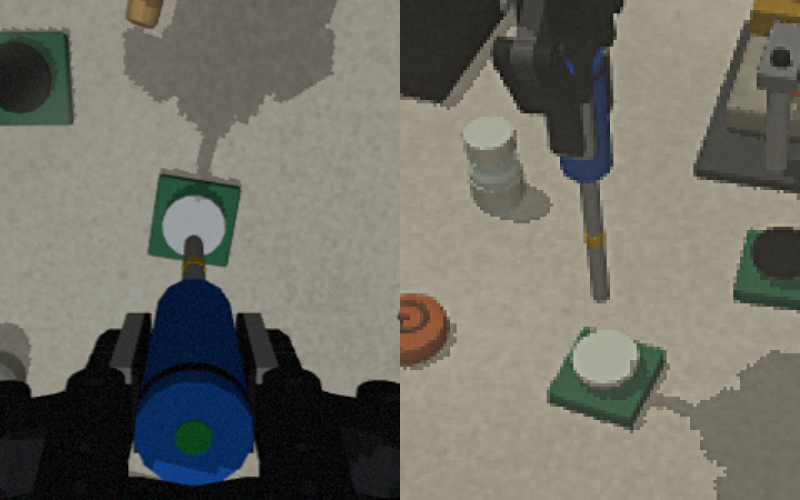

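```bash
python3 - <<'E'
from h import *
import pickle
W,S,T,p=pickle.load(open('c4.pkl','rb'))
for n,c,b in(('S',S,(285,190,310,215)),('T',T,(285,170,310,195)),('W',W,(290,190,340,225))):
    print(n);blob(c,(15,110,40),(35,255,255),b,p[2]-.0733,3)
    print([proj(c,p-[0,0,.0733+d]).round(1).tolist() for d in(-.003,0,.003)])
print('white W');blob(W,(0,0,120),(180,60,255),(285,150,350,205),.026)
E
```

```text
S
[295, 200, 6, 4, 18] [297.8 201.7] [0.5603 0.0594]
[[297.8, 199.4], [298.0, 200.5], [298.1, 201.7]]
T
[285, 182, 3, 4, 4] [286.  183.5] [0.5557 0.078 ]
[301, 190, 3, 3, 4] [302.  191.2] [0.5414 0.0469]
[[297.1, 180.6], [297.2, 180.8], [297.2, 181.1]]
W
[309, 204, 15, 11, 60] [316.1 207.2] [0.5575 0.0566]
[[314.9, 213.5], [314.9, 212.3], [314.9, 211.1]]
white W
[285, 150, 34, 55, 443] [291.  169.7] [0.5533 0.0288]
[325, 150, 25, 55, 564] [342.9 175.2] [0.5447 0.082 ]
[297, 168, 38, 35, 939] [315.8 183.8] [0.5608 0.0574]
```

The band and tip fit TCP − 0.122 with an upright probe. Over the white pad the lateral error is about 1 mm. I'll descend to just above the pad first.

Request:
step_arm(gripper=[1, 1, 1, 1, 1], linear=[[0.0005, 0.0005, 0.015], [0.0005, 0.0005, 0.033], [0.0005, 0.0005, 0.045], [0.0005, 0.0005, 0.049], [0.0005, 0.0005, 0.049]], delta_rot=[[0, 0, 0], [0, 0, 0], [0, 0, 0], [0, 0, 0], [0, 0, 0]])

```text
time: 6.7
eef_pos: [0.5618, 0.0569, 0.1518]
tcp_rot: [0.607, 0.795, -0.0, -0.0]
contact_force: [-0.0, 0.1, -2.6]
opening: 0.287
```

```bash
python3 - <<'E'
from h import *
for i in range(3):
    c=cam('wrist');s=ctrl.get_state();print(s['time'],s['eef_pos'].round(4),s['contact_force'].round(2))
E
```

```text
6.75 [0.5622 0.0569 0.1525] [-0.32 -0.33 -0.69]
6.8 [0.5623 0.0569 0.1529] [ 0.35  0.31 -1.06]
6.85 [0.5624 0.0569 0.1531] [ 0.4   0.69 -1.3 ]
```

Request:
step_arm(gripper=[1, 1, 1, 1, 1, 1], linear=[[0, 0, 0.004], [0, 0, 0.007], [0, 0, 0.0075], [0, 0, 0.0075], [0, 0, 0.0075], [0, 0, 0.0075]], delta_rot=[[0, 0, 0], [0, 0, 0], [0, 0, 0], [0, 0, 0], [0, 0, 0], [0, 0, 0]])

```text
time: 7.6
eef_pos: [0.5622, 0.0569, 0.1451]
tcp_rot: [0.607, 0.795, 0.0, 0.0]
contact_force: [-0.3, -1.1, 1.1]
opening: 0.288
```

```bash
python3 - <<'E'
from h import *
s=ctrl.get_state();print(s['time'],s['eef_pos'].round(4),s['contact_force'].round(2))
E
```

```text
7.6 [0.5622 0.0569 0.1451] [-0.29 -1.11  1.08]
```

Contact force changed by about 2 N. One more row of holding, then up and over to the black pad.

Request:
step_arm(gripper=[1, 1, 1, 1, 1, 1, 1, 1, 1, 1, 1], linear=[[0, 0, 0], [0, 0, -0.015], [0, 0, -0.04], [-0.01, -0.009, -0.05], [-0.035, -0.031, -0.05], [-0.065, -0.057, -0.05], [-0.09, -0.079, -0.05], [-0.1013, -0.0888, -0.045], [-0.1013, -0.0888, -0.04], [-0.1013, -0.0888, -0.04], [-0.1013, -0.0888, -0.04]], delta_rot=[[0, 0, 0], [0, 0, 0], [0, 0, 0], [0, 0, 0], [0, 0, 0], [0, 0, 0], [0, 0, 0], [0, 0, 0], [0, 0, 0], [0, 0, 0], [0, 0, 0]])

```text
time: 8.98
eef_pos: [0.5032, -0.0634, 0.1847]
tcp_rot: [0.606, 0.795, 0.0, -0.0]
contact_force: [-0.2, 0.7, -1.2]
opening: 0.292
```

```bash
python3 - <<'E'
from h import *
W=cam('wrist');S=cam('side');s=ctrl.get_state();p=s['eef_pos'];print(s['time'],p.round(4),s['contact_force'].round(2))
print('tip px',proj(W,p-[0,0,.1223]).round(1),'black exp',proj(W,[.503,-.0642,.026]).round(1))
blob(W,(0,0,0),(180,255,45),(270,130,360,225),.026,100)
blob(W,(40,60,20),(90,255,255),(250,120,380,240),.012,100)
o=np.hstack([cv2.resize(W['frame'][50:350,200:440],(400,500)),cv2.resize(S['frame'][110:260,290:410],(400,500),interpolation=3)])
cv2.imwrite('pics/c5.png',o[:,:,::-1])
E
```

```text
9.075 [ 0.5033 -0.0636  0.1849] [-0.18  0.11 -1.78]
tip px [314.8 196.3] black exp [314.4 187. ]
[293, 168, 40, 39, 1071] [312.1 185.4] [ 0.502  -0.0668]
[287, 159, 52, 51, 1396] [312.6 180.2] [ 0.4994 -0.0671]
```

View pics/c5.png

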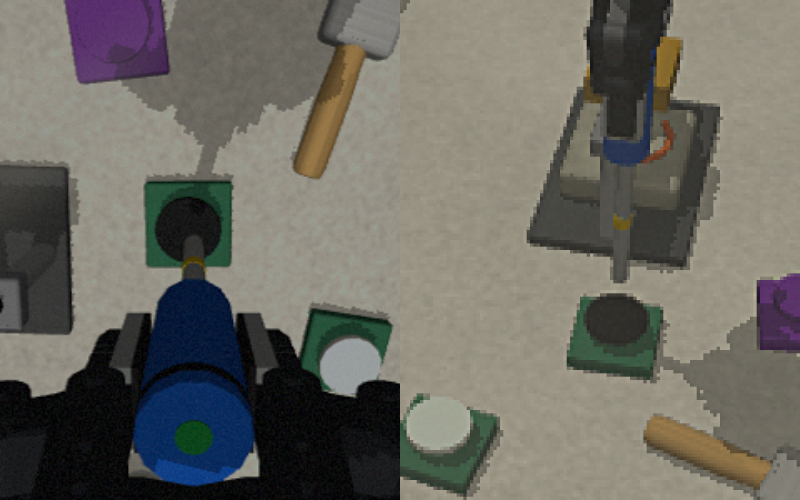

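The pad centre is at wrist pixel (313,187.5) and the tip is 2 mm to its right, so I'll correct by −2 mm in tool x, then descend to a hover.

Request:
step_arm(gripper=[1, 1, 1, 1, 1], linear=[[-0.002, 0, 0.012], [-0.002, 0, 0.026], [-0.002, 0, 0.032], [-0.002, 0, 0.032], [-0.002, 0, 0.032]], delta_rot=[[0, 0, 0], [0, 0, 0], [0, 0, 0], [0, 0, 0], [0, 0, 0]])

```text
time: 9.7
eef_pos: [0.5037, -0.0662, 0.1531]
tcp_rot: [0.607, 0.795, 0.0, 0.0]
contact_force: [1.2, 0.3, -1.3]
opening: 0.291
```

Request:
step_arm(gripper=[1, 1, 1, 1, 1, 1], linear=[[0, 0, 0.004], [0, 0, 0.0075], [0, 0, 0.008], [0, 0, 0.008], [0, 0, 0.008], [0, 0, 0.008]], delta_rot=[[0, 0, 0], [0, 0, 0], [0, 0, 0], [0, 0, 0], [0, 0, 0], [0, 0, 0]])

```text
time: 10.45
eef_pos: [0.5038, -0.0663, 0.1451]
tcp_rot: [0.607, 0.795, 0.0, 0.001]
contact_force: [1.5, -0.9, 0.6]
opening: 0.292
```

Request:
step_arm(gripper=[1, 1, 1, 1, 1, 1, 1, 1, 1, 1, 1, 1, 1], linear=[[0, 0, 0], [0, 0, -0.02], [0, 0, -0.055], [0, 0, -0.09], [0, 0, -0.115], [0, 0, -0.125], [-0.02, 0.002, -0.125], [-0.06, 0.006, -0.125], [-0.1, 0.01, -0.125], [-0.14, 0.014, -0.125], [-0.1603, 0.0161, -0.125], [-0.1603, 0.0161, -0.125], [-0.1603, 0.0161, -0.125]], delta_rot=[[0, 0, 0], [0, 0, 0], [0, 0, 0], [0, 0, 0], [0, 0, 0], [0, 0, 0], [0, 0, 0], [0, 0, 0], [0, 0, 0], [0, 0, 0], [0, 0, 0], [0, 0, 0], [0, 0, 0]])

```text
time: 12.08
eef_pos: [0.5608, -0.2156, 0.2691]
tcp_rot: [0.607, 0.795, 0.0, -0.001]
contact_force: [-0.4, 0.1, -0.8]
opening: 0.292
```

```bash
python3 - <<'E'
from h import *
W=cam('wrist');S=cam('side');s=ctrl.get_state();p=s['eef_pos'];print(s['time'],p.round(4),s['contact_force'].round(2))
print('tip px',proj(W,p-[0,0,.1223]).round(1),proj(S,p-[0,0,.1223]).round(1),'bore exp',proj(W,[.5615,-.2167,.105]).round(1),proj(S,[.5615,-.2167,.105]).round(1))
import pickle;pickle.dump((W,S,p),open('c6.pkl','wb'))
o=np.hstack([cv2.resize(W['frame'][110:260,255:375],(400,500),interpolation=3),cv2.resize(S['frame'][70:190,310:406],(400,500),interpolation=3)])
cv2.imwrite('pics/c6.png',o[:,:,::-1])
E
```

```text
12.175 [ 0.561  -0.2153  0.2698] [-0.73  0.47 -1.  ]
tip px [315.1 196.8] [361.4 111.3] bore exp [313.6 186.8] [360.6 127.3]
```

View pics/c6.png

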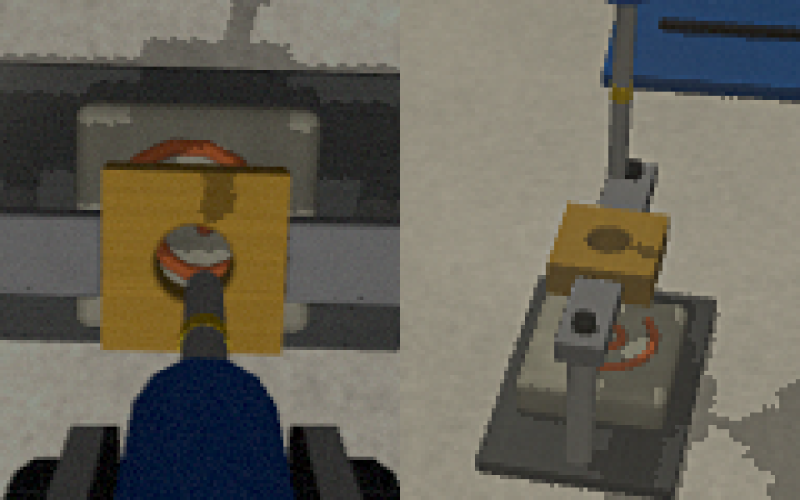

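Request:
step_arm(gripper=[1, 1, 1, 1, 1, 1], linear=[[-0.002, 0.0007, 0], [-0.002, 0.0007, 0.01], [-0.002, 0.0007, 0.025], [-0.002, 0.0007, 0.033], [-0.002, 0.0007, 0.033], [-0.002, 0.0007, 0.033]], delta_rot=[[0, 0, 0], [0, 0, 0], [0, 0, 0], [0, 0, 0], [0, 0, 0], [0, 0, 0]])

```text
time: 12.92
eef_pos: [0.5627, -0.2184, 0.237]
tcp_rot: [0.607, 0.795, 0.0, 0.0]
contact_force: [-0.1, 0.1, -0.5]
opening: 0.289
```

```bash
python3 - <<'E'
from h import *
W=cam('wrist');S=cam('side');T=cam('top');s=ctrl.get_state();p=s['eef_pos'];print(s['time'],p.round(4),s['contact_force'].round(2))
print('tip px',proj(W,p-[0,0,.1223]).round(1),proj(S,p-[0,0,.1223]).round(1),proj(T,p-[0,0,.1223]).round(1))
o=np.hstack([cv2.resize(W['frame'][150:250,275:355],(400,500),interpolation=3),cv2.resize(S['frame'][90:150,336:384],(400,500),interpolation=3)])
cv2.imwrite('pics/c7.png',o[:,:,::-1])
E
```

```text
13.075 [ 0.5628 -0.2184  0.2375] [-0.24  0.3  -1.42]
tip px [315.  196.4] [360.6 122.9] [438.2 184.8]
```

View pics/c7.png

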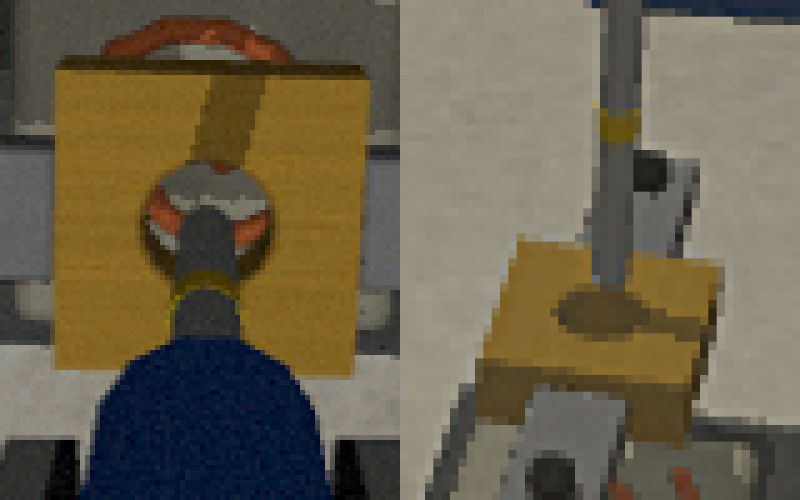

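The tip is above the bore and within about 1–2 mm in both views, against 7 mm of clearance, so I'm lowering slowly.

Request:
step_arm(gripper=[1, 1, 1, 1, 1, 1, 1, 1, 1], linear=[[0, 0.0005, 0.004], [0, 0.0005, 0.012], [0, 0.0005, 0.022], [0, 0.0005, 0.032], [0, 0.0005, 0.042], [0, 0.0005, 0.052], [0, 0.0005, 0.058], [0, 0.0005, 0.059], [0, 0.0005, 0.059]], delta_rot=[[0, 0, 0], [0, 0, 0], [0, 0, 0], [0, 0, 0], [0, 0, 0], [0, 0, 0], [0, 0, 0], [0, 0, 0], [0, 0, 0]])

```text
time: 14.2
eef_pos: [0.5632, -0.2182, 0.1781]
tcp_rot: [0.607, 0.795, 0.0, 0.0]
contact_force: [-0.1, -0.6, -2.5]
opening: 0.289
```

```bash
python3 - <<'E'
from h import *
n=6
A=[]
for k in('wrist','side'):
    f=[cam(k) for _ in range(n)];A.append(np.mean([x['frame'] for x in f],0).astype(np.uint8));
    p=ctrl.get_state()['eef_pos'];print(k,'axis at mouth px',proj(f[-1],[p[0],p[1],.105]).round(1))
s=ctrl.get_state();print(s['time'],p.round(4),s['contact_force'].round(2),s['wrist_torque'].round(3),Ro.from_quat(s['tcp_rot']).as_matrix()[:,2].round(4))
W,S=A
o=np.hstack([cv2.resize(W[150:250,275:355],(400,500),interpolation=0),cv2.resize(S[90:150,336:384],(400,500),interpolation=0)])
cv2.imwrite('pics/c8.png',o[:,:,::-1]);np.savez('c8.npz',W=W,S=S)
E
```

```text
wrist axis at mouth px [315.  212.2]
side axis at mouth px [360.2 126.8]
14.8 [ 0.563  -0.2181  0.1779] [-0.63 -0.48 -1.54] [ 0.005 -0.047  0.03 ] [ 1.e-04 -0.e+00 -1.e+00]
```

View pics/c8.png

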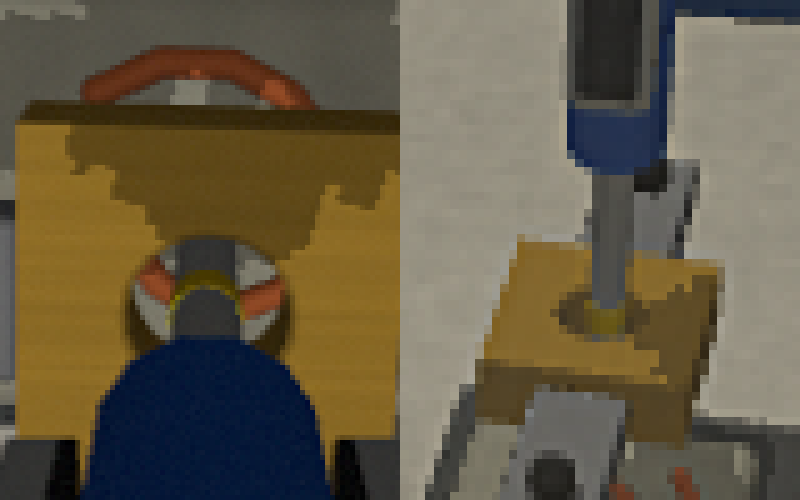

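```bash
python3 - <<'E'
from h import *
import pickle
C=pickle.load(open('c0.pkl','rb'));W4,S4,p4=pickle.load(open('c6.pkl','rb'))
for nm,c,b in(('side',C['side'],(345,117,376,146)),('top',C['top'],(417,168,456,206))):
    v=cv2.cvtColor(c['frame'],cv2.COLOR_RGB2HSV);print(nm)
    x0,y0,x1,y1=b
    if nm=='side':
        print(v[122:134,350:370,2])
    else:
        x=c['frame'].astype(int);d=(x[:,:,0]-x[:,:,2]);print(d[178:195,427:447])
A=np.load('c8.npz')['S'].astype(int)
print('S red-blue, row 112..130');d=A[:,:,0]-A[:,:,2]
for r in(113,116,119,122,124,126,128,130):print(r,d[r,350:372],A[r,350:372].sum(1)//3)
E
```

```text
side
[[127 130 130 128 130 127 128 133 132 128 128 128 127 131 131 130 133 131
  132 130]
 [127 128 130 129 129 130 131 137 134 130 131 129 133 132 130 131 131 129
  128 131]
 [128 129 129 128 129 132 128 111 103 106 103 104 117 131 133 130 132 130
  129 132]
 [128 127 129 128 132 118  86  77  79  79  81  81  80  91 115 132 131 128
  129 133]
 [130 128 129 129 127  78  73  75  80  81  81  80  76  75  77 112 132 130
  129 130]
 [129 127 128 133  93  64  74  80  80  83  82  80  80  78  74  92 134 130
  130 128]
 [129 129 129 128 134  60  71  81  81  81  84  79  76  77  72 104 132 130
  130 129]
 [128 128 128 129 133 114  81  74  76  78  80  77  76  64 100 134 129 130
  132 128]
 [128 129 125 127 130 132 132 114 102  87  90 105  98 113 134 131 128 129
  129 128]
 [128 128 129 128 132 132 130 130 129 131 132 134 129 132 133 128 129 130
  127 128]
 [131 131 129 127 131 131 127 129 130 131 133 130 128 132 130 127 129 131
  129 127]
 [122 121 136 136 136 135 133 130 132 132 133 127 131 133 130 128 130 128
  129 128]]
top
[[ 98  98  89  82  86 101  88  88  84  81  86  82  83  80  88  84  92 
[... 1912 characters left out ...]
 87 94 71 -5  5  4 -2 71 96 91 92 90 91 92 96 94] [90 91 94 93 93 92 93 96 87 73 76 76 72 82 96 93 94 94 93 93 93 93]
124 [85 84 85 85 87 88 84 73 56 -2  6  4 -4 70 96 89 88 90 91 54 97 50] [ 92  93  93  92  94  95  92  80  76  75  76  77  70  82  97  94  94  95
  98  69 101  66]
126 [83 84 84 85 85 41 37 38 81 29 -6 -6 33 52 43 73 56 57 53 55 56 55] [93 93 93 95 90 61 56 58 74 86 77 77 77 60 59 82 71 71 69 69 69 69]
128 [85 84 83 86 87 25 34 39 56 73 80 81 72 33 40 42 57 56 56 55 54 56] [93 92 93 94 95 49 57 59 63 66 70 71 67 52 59 60 70 70 70 70 69 69]
130 [83 84 83 82 86 87 86 76 49  9 36 53 34 78 54 54 54 56 56 56 56 59] [93 92 92 93 94 96 95 83 76 77 78 84 81 86 69 70 70 70 70 68 69 69]
```

Request:
step_arm(gripper=[1, 1, 1, 1, 1, 1, 1, 1], linear=[[0.0002, 0.0004, -0.0002], [0.0004, 0.0008, -0.0004], [0.0004, 0.0008, -0.0004], [0.0004, 0.0008, -0.0004], [0.0004, 0.0008, -0.0004], [0.0004, 0.0008, -0.0004], [0.0004, 0.0008, -0.0004], [0.0004, 0.0008, -0.0004]], delta_rot=[[0, 0, 0], [0, 0, 0], [0, 0, 0], [0, 0, 0], [0, 0, 0], [0, 0, 0], [0, 0, 0], [0, 0, 0]])

```text
time: 15.8
eef_pos: [0.5636, -0.2175, 0.1782]
tcp_rot: [0.607, 0.795, -0.0, -0.0]
contact_force: [-0.6, 0.8, -1.0]
opening: 0.292
```

```bash
python3 - <<'E'
from h import *
A=[]
for k in('wrist','side'):
    A.append(np.mean([cam(k)['frame'] for _ in range(5)],0).astype(np.uint8))
s=ctrl.get_state();print(s['time'],s['eef_pos'].round(4),s['contact_force'].round(2),s['wrist_torque'].round(3),abs(s['dq']).max(),s['opening'])
W,S=A
o=np.hstack([cv2.resize(W[150:250,275:355],(400,500),interpolation=0),cv2.resize(S[90:150,336:384],(400,500),interpolation=0)])
cv2.imwrite('pics/c9.png',o[:,:,::-1])
E
```

```text
16.3 [ 0.5636 -0.2175  0.1782] [-0.36 -0.65 -1.03] [-0.012 -0.017  0.039] 0.001802038400243773 0.2895821000359984
```

View pics/c9.png

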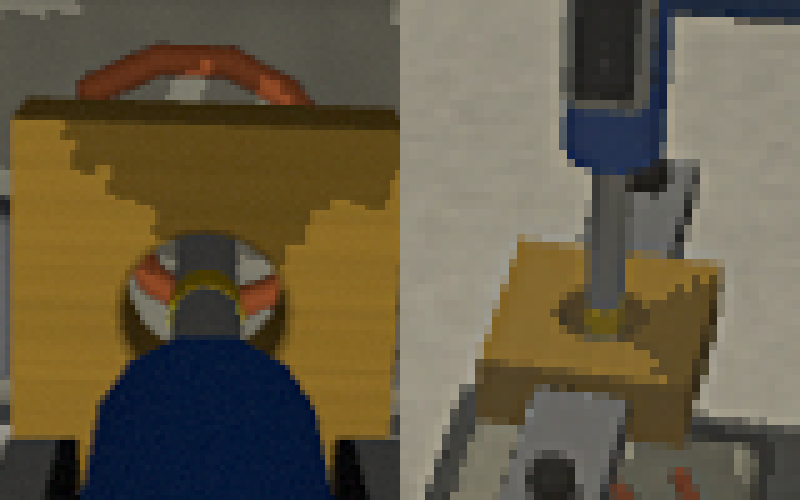

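The rod stands in the bore with clear space on both sides: wrist rod centre about 206 against bore 205, side rod about 604 against bore 600. The band is level with the mouth, the arm is still and there is no contact force. I'm handing it in.

```bash
python3 -c "
from plant import ctrl
print(ctrl.sign_off())"
```

```text
the job is handed in; nothing more can be done
None
```

I carried out every step and handed the job in at about 16.3 s; no verdict was reported.

- **Probe:** I took the slim probe out of its parking stand and left the larger free-standing look-alike alone.
- **Touches:** I pressed the tip on the white pad, then the black one, with about 2 N each, estimated at just over half a second. The tip was within about 1–2 mm of each pad's centre.
- **Bore:** I lowered the rod into the bush and finished still gripping the probe there, upright.

**Last checks:**
- The arm was motionless.
- The only force read was about 1 N, the probe's own weight.
- The middle of the band was at about 0.105 m by calculation, level with the bush's top face within roughly 1 mm.
- There was clear space all round the rod.

**Where checks disagreed:** the views differ slightly on centring. The wrist view shows the rod centred within about 0.7 mm and the side view about 1 mm off. The top camera's position for the bore, taken before the grasp, differs by about 2 mm, which is its calibration limit. The clearance is 7 mm.

I saw no contact with the vial, the small fossil, the brush or the guide, but I did not check the loose items separately at the end.

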